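Start the wing screw of the badge press in its nut plate

TASK

Set up the badge press: push the nut plate along its rails, under the bridge, fully home against its stop, so that its threaded boss stands under the wing screw. Then lower the wing screw onto the boss, turn it backward (anticlockwise from above) under light downward pressure until you feel it drop into the thread, and from there turn it forward (clockwise) one full turn. Finish while still gripping the wing screw, started in its thread and kept still; leave the other things on the bench where they are.

Things in the scene. Friction and masses are not known exactly. Their poses are not given: they have to be found in the camera images.
- nut_plate (a joint): slide of the steel nut plate along its rails, m. 0 is fully out, 0.12 is fully home against the hard stop; it starts between 0 and 0.05. It grows along the press's own +y axis and resists with about 4 N of friction. The plate's handle is 110 mm behind the axis of its boss (towards the press's -y).
- plate_handle (a point): centre of the plate's upright black handle, a block 30 mm along the press's x, 14 mm thick along the slide (y) and 42 mm high, its top 63.5 mm and its foot 21.5 mm above the bench, on the flat plate (60 mm wide). Axes as the press: y is the direction in which the plate goes home, z up. The rails beside the plate reach 26 mm above the bench. 80 mm free along the slide.
- boss_mouth (a point): centre of the mouth of the threaded boss on the nut plate, 47 mm above the bench: a round steel boss 42 mm across with a right-hand internal thread of 8 mm lead, beginning 1 mm below the mouth. Axes as the press. With the plate home it lies on the axis of the wing screw.
- press_axis (a point): point on the axis of the wing screw, on the top of the bridge, 102 mm above the bench. Fixed to the press: x across the bridge, y along the slide (the plate goes home towards +y), z up. The bridge is 120 mm by 40 mm, its underside 72 mm above the bench. The press does not move on the bench.
- screw_feed (a joint): how far the wing screw has been lowered, m: 0 fully up, 0.036 the lowest; starts at 0 to 0.006. A friction bush keeps it where it is left: 2 N pushes it down, 8 N lifts it. With the plate home its tip meets the boss's thread at 0.015 to 0.017; turning backward there lifts it 1.3 mm per sixth of a turn, to 0.014, then it can drop 8 mm. In the thread: 8 mm down per turn forward, about 1 mm of play.
- screw_turn (a joint): angle of the wing screw, rad, counted on over several turns; forward (clockwise seen from above, going in) is positive. The thread drop lies backward of the start by less than half a turn, at a place that must be felt. It turns with about 0.03 N m of friction; its limits are far off.
- wing (a point): centre of the wing (the flat grip on top of the wing screw): a steel bar 50 mm long (its own x), 12 mm thick (its own y) and 30 mm high, square to the screw axis, turning with the screw; its centre is 165 mm above the bench when the screw is fully up and comes down with the screw. Same after half a turn. Below it is a collar 26 mm across and then the threaded shank.

How it is judged:
By the outcome, as a careful person would: the job done as asked, in the order asked, and still so for the second after the job is handed in, while the arm keeps its last pose, push and grip.
It also fails if it takes over 72 s, if anything falls off the work surface, if the arm or the gripper's body presses on something with over 40 N, if the wrist force passes 120 N, or if a joint passes its speed limit or range.

ROBOT

A 7-joint arm with a two-finger parallel gripper is mounted at the origin on the work surface. World frame = base frame: x ahead of the robot, y to its left, z up, the work surface at z = 0. Lengths are in m, angles in degrees, forces in N, time in s.
With the tool pointing down it reaches from about 0.425 to 0.875 m from the base axis. Payload 4.7 kg.
Tool frame: the origin (TCP) lies midway between the tips of the shut fingers; the grasp point (between the pads) lies env.grip_point_offset behind it (env.grip_point_offset is the distance from the TCP to the grasp point, in m); z points along the fingers, y is the line along which they close (so a half turn about z gives the same grasp; the last joint's range is limited). The gripper opens to 87 mm and grips with 3 to 60 N. Pads are 19 mm wide; open, the fingers measure 117 mm over their backs; the gripper's body (75 mm by 190 mm) begins 51 mm behind the grasp point.
Start: joints at [71.396, 18.392, -4.016, 83.108, 1.295, 78.541, -3.26], TCP at [0.216, -0.613, 0.223] pointing down, gripper open.
Joint ranges: [-163.93, 163.93], [-17.29, 119.83], [-79.2, 71.16], [3.27, 140.29], [-89.18, 269.18], [5.43, 117.66], [-154.24, 154.24]. Speed limits (degrees/s): [147.25, 147.25, 180, 180, 180, 180, 180].

INTERFACE

Orientations are given as [roll, pitch, yaw] about the fixed x, y, z axes, in that order (R = Rz(yaw) Ry(pitch) Rx(roll)).
In Python, from cell import env gives the robot as it stands.
- The arm moves only by the shell command python3 -m creep 'ROWS' [FORCE]. ROWS is a JSON object of lists of equal length, an entry for each row: "translation": the shift along the tool's x, y, z in units of 0.08 m (1.0 is 0.08 m), a list of three; "turn": the turn, a rotation vector about the tool's x, y, z in units of 180 degrees (1.0 is 180 degrees), a list of three; "grip": the opening, from 0 (shut) to 1 (fully open). In form: {"translation": [[x, y, z], ...], "turn": [[ax, ay, az], ...], "grip": [grip, ...]}. A call has 1 to 5 rows; each row shifts and turns the commanded pose from where the row before left it, along the tool's axes as they then stand; what a row does not reach is not made up. A row lasts 1/8 s, in which the tool goes at most 62.5 mm and 10.7 degrees, less where a joint would pass 70% of its speed; a pose out of reach is approached as far as the arm can. A call with a number of a shift or a turn outside -1 to 1 is refused whole. A call with a gripper value outside its range is refused whole. The fingers move at their own pace and stop on an object; FORCE is the grip in N (left out, the last holds). Time passes only in rows, so rows that do not move let the fingers close. It gives the time, the measured TCP pose, the force, the opening and the grip force at its end, in the units of the state.
- env.get_obs(): the state, without advancing time (a new reading comes with each control period).
- env.read_camera(name): name is "scene" or "top"; returns a dict with "frame" (480x640x3 uint8, red, green, blue), "z_map" (480x640 float32, m along the optical axis (not along the pixel's ray), 0 where there is no reading), "K" (3x3 intrinsics, pixels), "rvec" (rotation vector, rad) and "tvec" (3), from world to camera coordinates, as OpenCV has them. Camera axes: x right, y down, z forward; pixel columns grow to the right and rows downward; lengths in m; the calibration is good to about 2 mm. A picture is of the moment at which its call begins.
- env.sign_off(): hands the job in; it is judged then, once.
The state is a dict: "time_s": time; "qpos": joint angles; "joint_velocities": joint speeds; "effort": joint torques, N m; "tool_pos": TCP position; "tool_rot": TCP orientation; "force": force on the tool from outside, world axes, zero at the start; "wrist_torque": the same for the moment, N m; "grip_width": finger opening in m; "grasp_force": force on a finger pad.
Only numpy, scipy, OpenCV 4.12 (cv2) and the standard library are available. Lean on these libraries where they do the work, as an engineer would, in place of code of your own. Each camera call takes 0.05 s, during which the arm holds its last target. There are 200 camera calls.

## Working session

There is one attempt and no reset: what is moved stays moved. The work goes in short steps, Python scripts to look and compute and a shell command to move; the robot and the scene stay as the last step left them, time stands still between calls to the robot, and variables do not carry over. Pictures are saved under pics/ and viewed, at most 10 in all, crops included, and the job is handed in when it is done.

```bash
ls; mkdir -p pics
python3 - <<'E'
from cell import env
import cv2
o=env.get_obs(); print(o, env.grip_point_offset)
for n in("scene","top"):
    c=env.read_camera(n); cv2.imwrite(f"pics/{n}0.png",c["frame"][:,:,::-1]); print(n,c["K"],c["rvec"],c["tvec"])
E
```

```text
pics
{'time_s': 0.0, 'qpos': array([71.39772656, 18.44086705, -4.01556019, 83.17500828,  1.29612136,
       78.54182417, -3.26032968]), 'joint_velocities': array([-0.1021078 ,  0.02278511,  0.04642013,  0.03122471, -0.0198667 ,
       -0.0234981 , -0.11419363]), 'effort': array([ 3.09441680e-05, -4.91287422e+01, -4.04000301e-01, -3.12528741e+01,
       -6.40635495e-02,  4.37452400e-02,  2.13025046e-04]), 'tool_pos': array([ 0.21577132, -0.61254522,  0.22144012]), 'tool_rot': array([-1.79887609e+02,  6.89063873e-03,  1.94119537e+01]), 'force': array([0.82278378, 0.49269709, 0.98616472]), 'wrist_torque': array([-0.00416533,  0.00128976,  0.01704241]), 'grasp_force': 0.0, 'grip_width': 0.0868235715535645} 0.0187
scene [[512.94733412   0.         312.41485532]
 [  0.         512.94733412 244.23546221]
 [  0.           0.           1.        ]] [ 1.42674177  2.09532741 -0.93822176] [ 0.22336224 -0.27459607  1.17982272]
top [[446.55770587   0.         325.79103246]
 [  0.         446.55770587 244.40256484]
 [  0.           0.           1.        ]] [ 2.15609133 -2.10109626  0.17124093] [-0.03405482  0.61790701  0.66408559]
```

View pics/scene0.png

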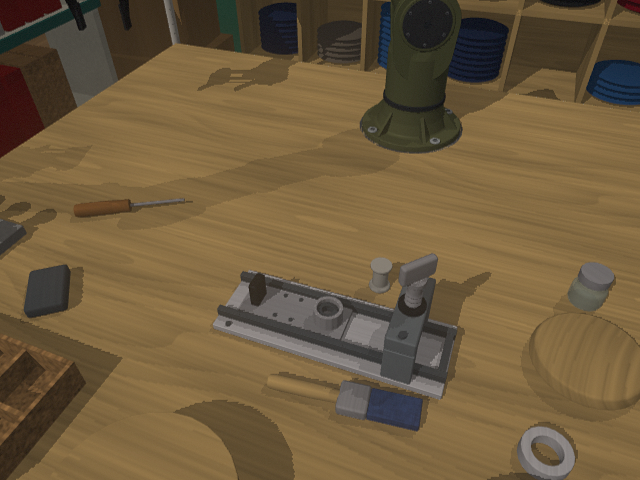

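View pics/top0.png

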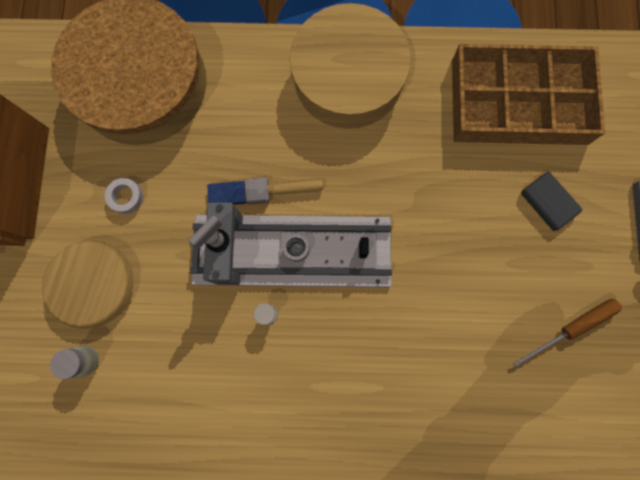

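Scene view: black handle at (258,290), boss (328,312), bridge (405,335), wing (418,270). Top view: handle (364,247), boss (295,247), bridge around (222,243), wing from about (192,243) to (220,222).

```bash
cat > h.py <<'E'
from cell import env
import numpy as np, cv2
def cast(c,uv,z):
    R=cv2.Rodrigues(c["rvec"])[0]; t=np.ravel(c["tvec"])
    d=np.c_[np.atleast_2d(uv),np.ones(len(np.atleast_2d(uv)))]@np.linalg.inv(c["K"]).T@R
    o=-R.T@t; return o+d*((z-o[2])/d[:,2])[:,None]
def cloud(c):
    v,u=np.mgrid[:480,:640]; zm=c["z_map"]
    R=cv2.Rodrigues(c["rvec"])[0]; t=np.ravel(c["tvec"])
    p=np.stack([u,v,np.ones_like(u)],-1)@np.linalg.inv(c["K"]).T*zm[...,None]
    return (p-t)@R
def rect(p):
    r=cv2.minAreaRect((p[:,:2]*1000).astype(np.float32)); return np.round(r[0],1),np.round(r[1],1),round(r[2],1),len(p)
E
python3 - <<'E'
from h import *
import numpy as np
c=env.read_camera("top"); P=cloud(c); f=c["frame"]
def pick(v0,v1,u0,u1,z0,z1):
    q=P[v0:v1,u0:u1].reshape(-1,3); zz=c["z_map"][v0:v1,u0:u1].ravel()
    return q[(q[:,2]>z0)&(q[:,2]<z1)&(zz>0)]
for n,a in dict(handle=(230,265,350,380,.055,.07),boss=(225,270,275,320,.042,.052),bridge=(190,300,185,255,.095,.108),wing=(190,300,175,255,.155,.19),base=(200,300,180,400,.004,.03)).items():
    q=pick(*a); print(n,len(q), len(q) and (rect(q),q.mean(0),np.median(q[:,2])))
print(cast(c,[[364,247]],.0635),cast(c,[[295,247]],.047))
c=env.read_camera("scene");P=cloud(c)
for n,a in dict(handle=(265,310,240,275,.055,.07),boss=(290,335,305,350,.042,.052),bridge=(270,385,375,445,.097,.106),wing=(240,320,380,450,.145,.19)).items():
    q=pick(*a); print(n,len(q), len(q) and (rect(q),q.mean(0),np.median(q[:,2]),q[:,2].max()))
E
```

```text
handle 166 ((array([616.1, -78.6]), array([29.4, 12.9]), 0.6, 166), array([ 0.61600041, -0.07849582,  0.06288614]), np.float64(0.06292140972976523))
boss 333 ((array([615. ,  30.9]), array([41.6, 40.7]), 1.9, 333), array([0.61694165, 0.03134462, 0.04602752]), np.float64(0.04633640339439303))
bridge 1241 ((array([612.4, 145.2]), array([118.4,  39.3]), 0.6, 1241), array([0.60806075, 0.14268016, 0.09753291]), np.float64(0.09647866020186566))
wing 467 ((array([612.6, 145.2]), array([12.4, 49.8]), 50.9, 467), array([0.61148582, 0.14361205, 0.17191959]), np.float64(0.174831874514206))
base 11098 ((array([620.2,  40.6]), array([163.1, 335. ]), 1.1, 11098), array([0.61342842, 0.01934327, 0.01724333]), np.float64(0.014536765889267611))
[[ 0.61405194 -0.07854771  0.0635    ]] [[0.6139938  0.03160983 0.047     ]]
handle 183 ((array([618.1, -77.6]), array([14.9, 31.2]), 87.5, 183), array([ 0.62041305, -0.07619739,  0.06097061]), np.float64(0.06159468463734052), np.float64(0.06451011629907749))
boss 378 ((array([616.6,  32. ]), array([42.6, 40.9]), 20.1, 378), array([0.61844332, 0.03306918, 0.0451154 ]), np.float64(0.04528353593461859), np.float64(0.04877606981861583))
bridge 395 ((array([630.1, 147.6]), array([86.4, 35.6]), 4.4, 395), array([0.62761869, 0.14708135, 0.10063429]), np.float64(0.10070411348761128), np.float64(0.10596703150805103))
wing 879 ((array([617.9, 148.5]), array([18.7, 49.7]), 50.0, 879), array([0.61964009, 0.14719981, 0.16450754]), np.float64(0.16632385948192874), np.float64(0.17829985037472115))
```

```bash
R='{"translation":[]}'
python3 -m creep '{"translation":[[0.5,-0.33,0],[0.58,-0.387,0],[0.58,-0.387,0],[0.58,-0.387,0],[0.58,-0.387,0]],"turn":[[0,0,0],[0,0,0],[0,0,0],[0,0,0],[0,0,0]],"grip":[0.7,0.7,0.7,0.7,0.7]}' 20
python3 -m creep '{"translation":[[0.58,-0.387,0],[0.58,-0.387,0],[0.58,-0.387,0],[0.58,-0.387,0],[0.58,-0.387,0]],"turn":[[0,0,0],[0,0,0],[0,0,0],[0,0,0],[0,0,0]],"grip":[0.7,0.7,0.7,0.7,0.7]}'
python3 -m creep '{"translation":[[0.58,-0.387,0],[0.58,-0.387,0],[0,0,0],[0,0,0],[0,0,0]],"turn":[[0,0,0],[0,0,0],[0,0,-0.05],[0,0,-0.05],[0,0,-0.05]],"grip":[0.7,0.7,0.7,0.7,0.7]}'
python3 -m creep '{"translation":[[0,0,0],[0,0,0],[0,0,0],[0,0,0],[0,0,0]],"turn":[[0,0,-0.05],[0,0,-0.05],[0,0,-0.05],[0,0,-0.05],[0,0,-0.0]],"grip":[0.7,0.7,0.7,0.7,0.7]}'
python3 -c "
from h import *
print(env.get_obs()['qpos'])"
```

```text
time_s: 0.82
tool_pos: [0.3797, -0.3948, 0.2225]
tool_rot: [180.0, 0.0, 19.4]
force: [0.8, 0.7, -0.3]
grip_width: 0.0614
grasp_force: 0.0
time_s: 1.45
tool_pos: [0.547, -0.1719, 0.2226]
tool_rot: [180.0, 0.0, 19.4]
force: [0.4, -0.6, -0.1]
grip_width: 0.061
grasp_force: 0.0
time_s: 2.08
tool_pos: [0.6131, -0.0838, 0.2221]
tool_rot: [-180.0, 0.0, 46.7]
force: [0.1, -0.1, -0.0]
grip_width: 0.0607
grasp_force: 0.0
time_s: 2.7
tool_pos: [0.613, -0.0842, 0.2223]
tool_rot: [-180.0, -0.0, 82.3]
force: [-0.5, -0.1, -0.3]
grip_width: 0.0611
grasp_force: 0.0
[ 35.95765023  18.42123927 -38.0963735   86.80785746  11.45759848
  78.75355566 -10.64911078]
```

```bash
python3 -m creep '{"translation":[[0,0,0],[0.07,0.045,0],[0,0,0.5],[0,0,0.5],[0,0,0.5]],"turn":[[0,0,-0.046],[0,0,0],[0,0,0],[0,0,0],[0,0,0]],"grip":[0.7,0.7,0.7,0.7,0.7]}' 20
python3 -m creep '{"translation":[[0,0,0.3],[0,0,0.3],[0,0,0.15],[0,0,0.1],[0,0,0]],"turn":[[0,0,0],[0,0,0],[0,0,0],[0,0,0],[0,0,0]],"grip":[0.7,0.7,0.7,0.7,0.7]}'
python3 -m creep '{"translation":[[0,0,0],[0,0,0],[0,0,0],[0,0,0],[0,0,0]],"turn":[[0,0,0],[0,0,0],[0,0,0],[0,0,0],[0,0,0]],"grip":[0,0,0,0,0]}' 20
```

```text
time_s: 3.32
tool_pos: [0.6169, -0.0779, 0.1015]
tool_rot: [180.0, 0.0, 90.4]
force: [0.4, -0.3, 0.6]
grip_width: 0.0607
grasp_force: 0.0
time_s: 3.95
tool_pos: [0.6168, -0.0783, 0.0346]
tool_rot: [-180.0, -0.0, 90.6]
force: [0.7, 0.2, 0.2]
grip_width: 0.0609
grasp_force: 0.0
time_s: 4.58
tool_pos: [0.617, -0.0785, 0.0348]
tool_rot: [180.0, 0.0, 90.7]
force: [0.4, -0.2, -0.1]
grip_width: 0.0296
grasp_force: 20.0
```

```bash
python3 -m creep '{"translation":[[0.15,0,0],[0.3,0,0],[0.3,0,0],[0.3,0,0],[0.2,0,0]],"turn":[[0,0,0],[0,0,0],[0,0,0],[0,0,0],[0,0,0]],"grip":[0,0,0,0,0]}' 20
python3 -m creep '{"translation":[[0.07,0,0],[0.03,0,0],[0.03,0,0],[0,0,0],[0,0,0]],"turn":[[0,0,0],[0,0,0],[0,0,0],[0,0,0],[0,0,0]],"grip":[0,0,0,0,0]}' 
python3 -m creep '{"translation":[[0.03,0,0],[0.03,0,0],[0.03,0,0],[0,0,0],[0,0,0]],"turn":[[0,0,0],[0,0,0],[0,0,0],[0,0,0],[0,0,0]],"grip":[0,0,0,0,0]}'
```

```text
time_s: 5.2
tool_pos: [0.6155, 0.0212, 0.0348]
tool_rot: [-180.0, 0.1, 90.7]
force: [-0.1, -3.9, 2.3]
grip_width: 0.0298
grasp_force: 20.0
time_s: 5.82
tool_pos: [0.6153, 0.0316, 0.0347]
tool_rot: [-180.0, 0.0, 90.7]
force: [-1.2, -3.4, 5.3]
grip_width: 0.0297
grasp_force: 20.0
time_s: 6.45
tool_pos: [0.6153, 0.0359, 0.0347]
tool_rot: [-180.0, 0.2, 90.6]
force: [-1.4, -8.0, 5.9]
grip_width: 0.0298
grasp_force: 20.0
```

```bash
python3 -m creep '{"translation":[[0.04,0,0],[0.04,0,0],[0.04,0,0],[0,0,0],[0,0,0]],"turn":[[0,0,0],[0,0,0],[0,0,0],[0,0,0],[0,0,0]],"grip":[0,0,0,0,0]}' 30
python3 - <<'E'
from h import *
c=env.read_camera("top"); P=cloud(c)
q=P.reshape(-1,3);q=q[c["z_map"].ravel()>0]
k=(abs(q[:,0]-.615)<.05)&(abs(q[:,1]-.1455)<.06)&(q[:,2]>.14)&(q[:,2]<.19)
cv2.imwrite("pics/t1.png",cv2.resize(c["frame"][180:300,160:320,::-1],(640,480)))
E
```

```text
time_s: 7.08
tool_pos: [0.6153, 0.0361, 0.0347]
tool_rot: [-179.9, 0.9, 90.3]
force: [-3.9, -22.0, 10.5]
grip_width: 0.0296
grasp_force: 30.1
```

View pics/t1.png

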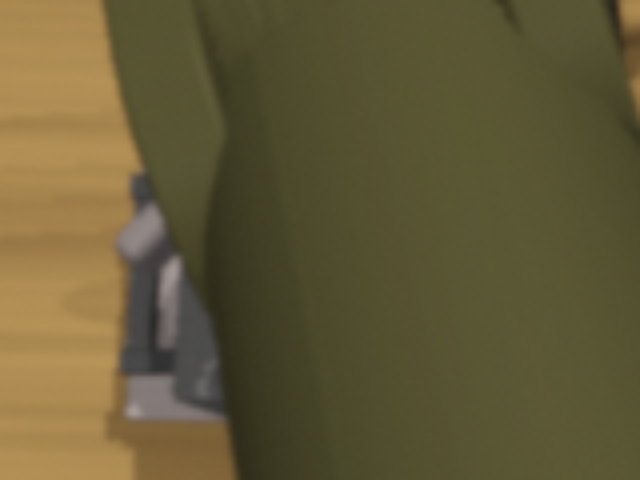

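The picture shows the arm hiding most of the press (only the wing end at (140,240) visible). The force rise at travel of 0.115 m says that the plate is home, boss at y = 0.1455 like the axis.

```bash
python3 -m creep '{"translation":[[-0.06,0,0],[-0.05,0,0],[0,0,0],[0,0,0],[0,0,0]],"turn":[[0,0,0],[0,0,0],[0,0,0],[0,0,0],[0,0,0]],"grip":[0,0,0,0.7,0.7]}' 
python3 -m creep '{"translation":[[0,0,0],[0,0,-0.3],[0,0,-0.6],[0,0,-0.6],[0,0,-0.6]],"turn":[[0,0,0],[0,0,0],[0,0,0],[0,0,0],[0,0,0]],"grip":[0.7,0.7,0.7,0.7,0.7]}' 
python3 -m creep '{"translation":[[0,0,-0.3],[-0.6,0,0],[-0.6,0,0],[-0.6,0,0],[0,0,0]],"turn":[[0,0,0],[0,0,0],[0,0,0],[0,0,0],[0,0,0]],"grip":[0.7,0.7,0.7,0.7,0.7]}'
python3 - <<'E'
from h import *
print(env.get_obs()['qpos'])
for n in("top","scene"):
    c=env.read_camera(n); q=cloud(c).reshape(-1,3);q=q[c["z_map"].ravel()>0]
    for m,y,a,b in(("wing",.1455,.145,.185),("bridge",.1455,.095,.108),("handle",.036,.055,.07)):
        k=(abs(q[:,0]-.615)<.07)&(abs(q[:,1]-y)<.06)&(q[:,2]>a)&(q[:,2]<b)
        print(n,m,rect(q[k]) if k.sum()>3 else 0, np.percentile(q[k][:,2],[50,95]) if k.sum()>3 else 0)
E
```

```text
time_s: 7.75
tool_pos: [0.615, 0.0417, 0.0341]
tool_rot: [-180.0, -0.1, 90.7]
force: [-0.2, 0.3, -0.0]
grip_width: 0.0425
grasp_force: 0.0
time_s: 8.38
tool_pos: [0.615, 0.0409, 0.2039]
tool_rot: [-180.0, -0.0, 90.8]
force: [1.5, -0.1, 1.3]
grip_width: 0.0608
grasp_force: 0.0
time_s: 9.0
tool_pos: [0.6166, -0.1099, 0.2257]
tool_rot: [-179.9, 0.1, 90.2]
force: [-0.6, 0.8, 0.5]
grip_width: 0.0611
grasp_force: 0.0
[ 37.47866914  19.25840372 -37.73545105  85.40921643  11.96094904
  79.4319591   -0.67691537]
top wing (array([610.7, 143. ]), array([18.3, 49.8]), 50.4, 578) [0.17375379 0.17752054]
top bridge (array([612.4, 145.3]), array([118.5,  39.4]), 1.0, 1234) [0.09651777 0.10262135]
top handle (array([614.4,  35.3]), array([30. , 12.9]), 1.5, 167) [0.06265062 0.064997  ]
scene wing (array([617.7, 148.8]), array([18.2, 50.2]), 50.5, 883) [0.16615979 0.17622469]
scene bridge (array([616.6, 146.3]), array([116.7,  38.5]), 1.0, 930) [0.09653112 0.10469824]
scene handle (array([617.1,  37. ]), array([30.4, 14.2]), 2.3, 199) [0.06166768 0.06350345]
```

```bash
python3 -m creep '{"translation":[[0.64,-0.006,0],[0.64,-0.006,0],[0.64,-0.006,0],[0.64,-0.006,0],[0.64,-0.006,0]],"turn":[[0,0,0],[0,0,0],[0,0,0],[0,0,0],[0,0,0]],"grip":[0.7,0.7,0.7,0.7,0.7]}' 
python3 -m creep '{"translation":[[0,0,0],[0,0,0],[0,0,0],[0,0,0],[0,0,0]],"turn":[[0,0,0.05],[0,0,0.05],[0,0,0.05],[0,0,0.05],[0,0,0.05]],"grip":[0.7,0.7,0.7,0.7,0.7]}'
python3 - <<'E'
from h import *
print(env.get_obs()['qpos'])
E
```

```text
time_s: 9.72
tool_pos: [0.6104, 0.1563, 0.2268]
tool_rot: [180.0, -0.1, 90.9]
force: [0.1, -0.2, -0.9]
grip_width: 0.0613
grasp_force: 0.0
time_s: 10.35
tool_pos: [0.6105, 0.1549, 0.2266]
tool_rot: [-179.9, -0.0, 45.6]
force: [0.9, 0.6, -0.3]
grip_width: 0.0611
grasp_force: 0.0
[ 12.34863936  19.46787052 -36.76157479  84.86611925  11.63587079
  79.52216519 -69.3231706 ]
```

```bash
python3 -m creep '{"translation":[[0,0,0],[0,0,0],[0,0,0],[0,0,0],[0,0,0]],"turn":[[0,0,-0.053],[0,0,-0.053],[0,0,-0.053],[0,0,-0.053],[0,0,-0.053]],"grip":[0.7,0.7,0.7,0.7,0.7]}' 
python3 -m creep '{"translation":[[0,0,0],[0,0,0],[0,0,0],[0,0,0],[0,0,0]],"turn":[[0,0,-0.053],[0,0,-0.053],[0,0,-0.053],[0,0,-0.053],[0,0,-0.053]],"grip":[0.7,0.7,0.7,0.7,0.7]}' 
python3 -m creep '{"translation":[[-0.105,-0.06,0],[0,0,0]],"turn":[[0,0,0],[0,0,0]],"grip":[0.7,0.7]}'
python3 - <<'E'
from h import *
print(env.get_obs()['qpos'])
c=env.read_camera("scene"); cv2.imwrite("pics/s1.png",cv2.resize(c["frame"][180:360,320:560,::-1],(720,540)))
E
```

```text
time_s: 10.98
tool_pos: [0.6105, 0.1549, 0.2267]
tool_rot: [-180.0, -0.1, 93.9]
force: [-0.3, -0.1, -0.7]
grip_width: 0.061
grasp_force: 0.0
time_s: 11.6
tool_pos: [0.6105, 0.1548, 0.2268]
tool_rot: [179.9, -0.0, 141.6]
force: [0.2, -0.4, -0.1]
grip_width: 0.0608
grasp_force: 0.0
time_s: 11.85
tool_pos: [0.6152, 0.1425, 0.2264]
tool_rot: [-180.0, 0.0, 140.9]
force: [-0.2, -0.2, -0.2]
grip_width: 0.0607
grasp_force: 0.0
[ 23.92414831  23.70667554 -51.98682823  84.25137747  18.71835621
  81.11248044  22.32653105]
```

View pics/s1.png

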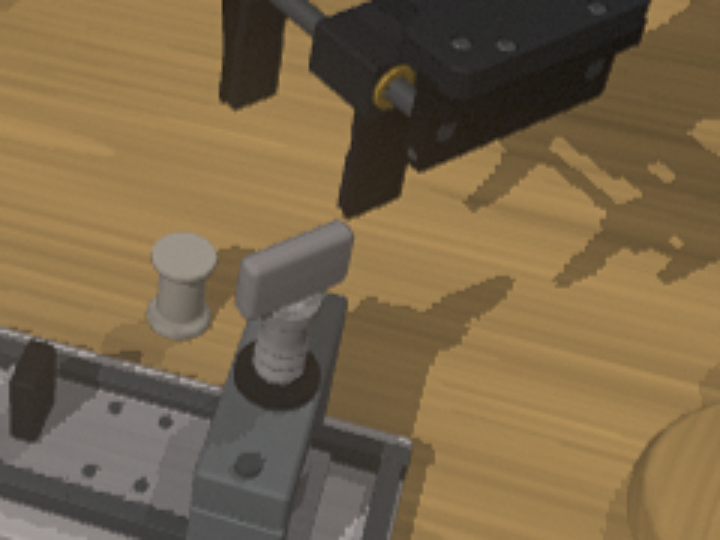

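Picture: the open gripper is above the wing (295,265 in the crop), fingers parallel to its faces; the plate and boss are under the bridge.

```bash
python3 -m creep '{"translation":[[0.035,0.025,0.3],[0,0,0.3],[0,0,0.2],[0,0,0.15],[0,0,0]],"turn":[[0,0,0],[0,0,0],[0,0,0],[0,0,0],[0,0,0]],"grip":[0.6,0.6,0.6,0.6,0.6]}' 
python3 -m creep '{"translation":[[0,0,0],[0,0,0],[0,0,0],[0,0,0],[0,0,0]],"turn":[[0,0,0],[0,0,0],[0,0,0],[0,0,0],[0,0,0]],"grip":[0,0,0,0,0]}' 25
python3 - <<'E'
from h import *
o=env.get_obs();print(o['qpos'],o['wrist_torque'],o['force'])
E
```

```text
time_s: 12.52
tool_pos: [0.6138, 0.1461, 0.1498]
tool_rot: [-179.9, -0.0, 141.1]
force: [0.5, -0.6, 0.4]
grip_width: 0.0521
grasp_force: 0.0
time_s: 13.15
tool_pos: [0.6138, 0.1456, 0.1505]
tool_rot: [-179.9, 0.0, 141.1]
force: [-1.4, -0.6, 2.3]
grip_width: 0.0118
grasp_force: 25.0
[ 23.00449003  26.61755399 -50.68893886  89.90428277  21.22461953
  73.68674917  20.31139058] [0.04032136 0.06417393 0.01675718] [-1.35734887 -0.61233814  2.27515218]
```

```bash
python3 -m creep '{"translation":[[0,0,0.04],[0,0,0.04],[0,0,0.03],[0,0,0.0],[0,0,0]],"turn":[[0,0,0],[0,0,0],[0,0,0],[0,0,0],[0,0,0]],"grip":[0,0,0,0,0]}'
python3 -m creep '{"translation":[[0,0,0.02],[0,0,0.01],[0,0,0.0]],"turn":[[0,0,0],[0,0,0],[0,0,0]],"grip":[0,0,0]}'
python3 -m creep '{"translation":[[0,0,0.02],[0,0,0.01],[0,0,0.0]],"turn":[[0,0,0],[0,0,0],[0,0,0]],"grip":[0,0,0]}'
```

```text
time_s: 13.78
tool_pos: [0.6138, 0.1457, 0.141]
tool_rot: [-179.9, -0.0, 141.1]
force: [-2.2, -3.0, -1.8]
grip_width: 0.0115
grasp_force: 25.0
time_s: 14.15
tool_pos: [0.6139, 0.1458, 0.1393]
tool_rot: [-179.9, 0.0, 141.1]
force: [-3.0, -3.7, 2.6]
grip_width: 0.0118
grasp_force: 25.0
time_s: 14.52
tool_pos: [0.614, 0.1458, 0.138]
tool_rot: [-179.9, 0.0, 141.1]
force: [-4.4, -5.4, 6.3]
grip_width: 0.0121
grasp_force: 25.0
```

```bash
python3 -m creep '{"translation":[[0,0,0.02],[0,0,0.0],[0,0,0.0]],"turn":[[0,0,0],[0,0,0],[0,0,0]],"grip":[0,0,0]}'
python3 -m creep '{"translation":[[0,0,0.02],[0,0,0.0],[0,0,0.0]],"turn":[[0,0,0],[0,0,0],[0,0,0]],"grip":[0,0,0]}'
```

```text
time_s: 14.9
tool_pos: [0.6141, 0.1459, 0.1377]
tool_rot: [-179.9, 0.1, 141.1]
force: [-7.6, -7.5, 13.9]
grip_width: 0.0117
grasp_force: 25.0
time_s: 15.28
tool_pos: [0.6142, 0.1459, 0.1376]
tool_rot: [-179.9, 0.1, 141.1]
force: [-9.5, -7.5, 19.9]
grip_width: 0.0118
grasp_force: 25.0
```

```bash
python3 -m creep '{"translation":[[0,0,-0.03],[0,0,0],[0,0,0],[0,0,0],[0,0,0]],"turn":[[0,0,0],[0,0,-0.03],[0,0,-0.04],[0,0,-0.04],[0,0,-0.04]],"grip":[0,0,0,0,0]}'
python3 -m creep '{"translation":[[0,0,0],[0,0,0],[0,0,0],[0,0,0],[0,0,0]],"turn":[[0,0,-0.03],[0,0,-0.03],[0,0,-0.03],[0,0,-0.03],[0,0,0]],"grip":[0,0,0,0,0]}'
python3 - <<'E'
from h import *
o=env.get_obs();print(o['qpos'],o['wrist_torque'])
E
```

```text
time_s: 15.9
tool_pos: [0.6143, 0.1459, 0.1379]
tool_rot: [-179.9, 0.0, 168.3]
force: [-6.2, -4.9, 10.5]
grip_width: 0.0119
grasp_force: 25.0
time_s: 16.52
tool_pos: [0.614, 0.1462, 0.1381]
tool_rot: [-179.9, -0.0, -170.3]
force: [-7.4, -5.2, 11.3]
grip_width: 0.0118
grasp_force: 25.0
[ 28.61796493  31.30047296 -59.87399546  90.51284637  27.8483853
  74.46761209  64.45819283] [-1.16734801  1.39096435  0.15022645]
```

```bash
python3 -m creep '{"translation":[[0,0,0],[0,0,0],[0,0,0],[0,0,0],[0,0,0]],"turn":[[0,0,-0.03],[0,0,-0.03],[0,0,-0.03],[0,0,-0.03],[0,0,0]],"grip":[0,0,0,0,0]}'
python3 -m creep '{"translation":[[0,0,0],[0,0,0],[0,0,0],[0,0,0],[0,0,0]],"turn":[[0,0,-0.03],[0,0,-0.03],[0,0,-0.03],[0,0,-0.03],[0,0,0]],"grip":[0,0,0,0,0]}'
python3 - <<'E'
from h import *
o=env.get_obs();print(o['qpos'],o['wrist_torque'])
E
```

```text
time_s: 17.15
tool_pos: [0.6139, 0.1461, 0.1362]
tool_rot: [180.0, -0.0, -148.7]
force: [-2.9, -3.3, 2.0]
grip_width: 0.0123
grasp_force: 25.0
time_s: 17.77
tool_pos: [0.6139, 0.1462, 0.1361]
tool_rot: [180.0, -0.0, -127.2]
force: [-3.6, -4.0, 1.2]
grip_width: 0.0119
grasp_force: 25.0
[ 32.97193208  36.25597108 -68.22990796  90.49307745  34.28661532
  76.95160978 103.36990122] [-0.70126535  0.66386755  0.03570774]
```

Force fell from 11 to 2 N: it dropped between 190° and 211°. Following it down.

```bash
python3 -m creep '{"translation":[[0,0,0.02],[0,0,0.02],[0,0,0],[0,0,0]],"turn":[[0,0,0],[0,0,0],[0,0,0],[0,0,0]],"grip":[0,0,0,0]}'
python3 -m creep '{"translation":[[0,0,0.02],[0,0,0],[0,0,0]],"turn":[[0,0,0],[0,0,0],[0,0,0]],"grip":[0,0,0]}'
python3 -m creep '{"translation":[[0,0,0.02],[0,0,0],[0,0,0]],"turn":[[0,0,0],[0,0,0],[0,0,0]],"grip":[0,0,0]}'
```

```text
time_s: 18.27
tool_pos: [0.6139, 0.1462, 0.1328]
tool_rot: [180.0, -0.0, -127.2]
force: [-3.9, -3.8, 1.4]
grip_width: 0.0116
grasp_force: 25.0
time_s: 18.65
tool_pos: [0.614, 0.1462, 0.132]
tool_rot: [-180.0, -0.0, -127.2]
force: [-4.5, -4.1, 4.3]
grip_width: 0.0118
grasp_force: 25.0
time_s: 19.02
tool_pos: [0.6141, 0.1463, 0.1318]
tool_rot: [-180.0, -0.0, -127.2]
force: [-6.7, -5.7, 11.4]
grip_width: 0.0118
grasp_force: 25.0
```

Contact 5.8 mm deeper than before, so the screw is in its thread. Turn forward, following down 0.2 mm per row.

```bash
python3 -m creep '{"translation":[[0,0,-0.01],[0,0,0.0025],[0,0,0.0025],[0,0,0.0025],[0,0,0.0025]],"turn":[[0,0,0],[0,0,0.05],[0,0,0.05],[0,0,0.05],[0,0,0.05]],"grip":[0,0,0,0,0]}' 30
python3 -m creep '{"translation":[[0,0,0.0025],[0,0,0.0025],[0,0,0.0025],[0,0,0.0025],[0,0,0.0025]],"turn":[[0,0,0.05],[0,0,0.05],[0,0,0.05],[0,0,0.05],[0,0,0.05]],"grip":[0,0,0,0,0]}'
python3 - <<'E'
from h import *
o=env.get_obs();print(o['qpos'],o['wrist_torque'])
E
```

```text
time_s: 19.65
tool_pos: [0.6141, 0.1461, 0.1312]
tool_rot: [-179.9, -0.0, -163.4]
force: [-5.2, -5.0, 8.3]
grip_width: 0.0117
grasp_force: 30.0
time_s: 20.27
tool_pos: [0.6141, 0.1459, 0.1302]
tool_rot: [-179.9, 0.1, 151.6]
force: [-5.3, -5.6, 7.9]
grip_width: 0.0111
grasp_force: 30.0
[ 23.78680011  28.25628714 -51.95453128  91.14783089  23.17084673
  72.00702268  29.4364357 ] [-1.14521083  1.34459879  0.08165076]
```

```bash
python3 -m creep '{"translation":[[0,0,0.0025],[0,0,0.0025],[0,0,0.0025],[0,0,0.0025],[0,0,0.0025]],"turn":[[0,0,0.05],[0,0,0.05],[0,0,0.05],[0,0,0.05],[0,0,0.05]],"grip":[0,0,0,0,0]}'
python3 -m creep '{"translation":[[0,0,0.0025],[0,0,0.0025],[0,0,0.0025],[0,0,0.0025],[0,0,0.0025]],"turn":[[0,0,0.05],[0,0,0.05],[0,0,0.05],[0,0,0.05],[0,0,0.05]],"grip":[0,0,0,0,0]}'
python3 -m creep '{"translation":[[0,0,0.0025],[0,0,0],[0,0,0]],"turn":[[0,0,0.05],[0,0,0],[0,0,0]],"grip":[0,0,0]}'
python3 - <<'E'
from h import *
o=env.get_obs();print(o['qpos'],o['wrist_torque'])
E
```

```text
time_s: 20.9
tool_pos: [0.614, 0.1459, 0.1292]
tool_rot: [-180.0, 0.1, 106.6]
force: [-7.0, -4.5, 8.4]
grip_width: 0.012
grasp_force: 30.0
time_s: 21.52
tool_pos: [0.6138, 0.1459, 0.1282]
tool_rot: [180.0, 0.1, 61.6]
force: [-7.3, -5.1, 8.8]
grip_width: 0.0117
grasp_force: 30.0
time_s: 21.9
tool_pos: [0.6137, 0.1458, 0.128]
tool_rot: [179.9, 0.1, 52.9]
force: [-6.5, -5.4, 9.0]
grip_width: 0.012
grasp_force: 30.0
[ 11.02229355  23.03834828 -33.86712186  91.74237494  13.56686346
  69.39283925 -62.68099953] [-1.09839314  1.61690228 -0.03983   ]
```

```bash
python3 -m creep '{"translation":[[0,0,-0.025],[0,0,0],[0,0,0],[0,0,0],[0,0,0]],"turn":[[0,0,0],[0,0,0],[0,0,0],[0,0,0],[0,0,0]],"grip":[0,1,1,1,1]}'
python3 -m creep '{"translation":[[0,0,0],[0,0,0],[0,0,0],[0,0,0],[0,0,0]],"turn":[[0,0,0],[0,0,0],[0,0,-0.05],[0,0,-0.05],[0,0,-0.05]],"grip":[1,1,1,1,1]}'
python3 -m creep '{"translation":[[0,0,0],[0,0,0],[0,0,0],[0,0,0],[0,0,0]],"turn":[[0,0,-0.05],[0,0,-0.05],[0,0,-0.05],[0,0,-0.05],[0,0,-0.05]],"grip":[1,1,1,1,1]}'
python3 -m creep '{"translation":[[0,0,0],[0,0,0],[0,0,0],[0,0,0],[0,0,0]],"turn":[[0,0,-0.05],[0,0,-0.05],[0,0,-0.05],[0,0,-0.05],[0,0,-0.05]],"grip":[1,1,1,1,1]}'
python3 -m creep '{"translation":[[0,0,0],[0,0,0],[0,0,0],[0,0,0],[0,0,0]],"turn":[[0,0,-0.05],[0,0,-0.05],[0,0,-0.05],[0,0,-0.05],[0,0,-0.05]],"grip":[1,1,1,1,1]}'
python3 -m creep '{"translation":[[0,0,0],[0,0,0],[0,0,0],[0,0,0],[0,0,0]],"turn":[[0,0,-0.05],[0,0,-0.05],[0,0,0],[0,0,0],[0,0,0]],"grip":[1,1,1,1,1]}'
python3 - <<'E'
from h import *
o=env.get_obs();print(o['qpos'],o['wrist_torque'])
E
```

```text
time_s: 22.52
tool_pos: [0.6144, 0.1467, 0.1286]
tool_rot: [180.0, -0.0, 52.9]
force: [1.0, -0.2, 0.0]
grip_width: 0.0435
grasp_force: 0.0
time_s: 23.15
tool_pos: [0.6141, 0.1463, 0.1285]
tool_rot: [180.0, 0.0, 80.2]
force: [0.1, 1.3, -0.8]
grip_width: 0.0859
grasp_force: 0.0
time_s: 23.78
tool_pos: [0.6141, 0.1462, 0.1285]
tool_rot: [-180.0, 0.0, 125.2]
force: [0.1, 0.9, 0.2]
grip_width: 0.0873
grasp_force: 0.0
time_s: 24.4
tool_pos: [0.6142, 0.1461, 0.1285]
tool_rot: [-180.0, 0.0, 170.2]
force: [-1.1, 0.0, 0.2]
grip_width: 0.0872
grasp_force: 0.0
time_s: 25.02
tool_pos: [0.6142, 0.146, 0.1285]
tool_rot: [-180.0, -0.0, -144.8]
force: [1.1, -0.4, -0.5]
grip_width: 0.087
grasp_force: 0.0
time_s: 25.65
tool_pos: [0.6141, 0.1462, 0.1286]
tool_rot: [-180.0, -0.0, -127.2]
force: [-0.6, 0.3, 0.8]
grip_width: 0.0871
grasp_force: 0.0
[ 32.52586592  36.21794677 -67.32272146  90.96831177  34.2041824
  76.03640388 103.39997319] [ 0.18348734 -0.05045019 -0.05241335]
```

```bash
python3 -m creep '{"translation":[[0,0,0],[0,0,0],[0,0,0],[0,0,0],[0,0,0]],"turn":[[0,0,0],[0,0,0],[0,0,0],[0,0,0],[0,0,0]],"grip":[0,0,0,0,0]}' 30
python3 -m creep '{"translation":[[0,0,0],[0,0,0],[0,0,0],[0,0,0.015],[0,0,0.0025]],"turn":[[0,0,0],[0,0,0],[0,0,0],[0,0,0],[0,0,0.05]],"grip":[0,0,0,0,0]}'
python3 -m creep '{"translation":[[0,0,0.0025],[0,0,0.0025],[0,0,0.0025],[0,0,0.0025],[0,0,0.0025]],"turn":[[0,0,0.05],[0,0,0.05],[0,0,0.05],[0,0,0.05],[0,0,0.05]],"grip":[0,0,0,0,0]}'
python3 - <<'E'
from h import *
o=env.get_obs();print(o['qpos'],o['wrist_torque'])
E
```

```text
time_s: 26.28
tool_pos: [0.6141, 0.1462, 0.1285]
tool_rot: [-180.0, -0.0, -127.1]
force: [0.1, 0.5, 0.2]
grip_width: 0.0448
grasp_force: 0.0
time_s: 26.9
tool_pos: [0.6142, 0.1464, 0.1281]
tool_rot: [-180.0, 0.0, -136.3]
force: [-1.4, -1.2, 5.8]
grip_width: 0.0121
grasp_force: 30.0
time_s: 27.52
tool_pos: [0.6145, 0.1459, 0.1272]
tool_rot: [-179.9, 0.1, 178.6]
force: [-1.2, -1.6, 5.3]
grip_width: 0.0121
grasp_force: 30.0
[ 26.70279413  30.43998297 -56.59097738  91.21704943  26.37784165
  72.69586162  54.3269677 ] [-0.24616117  0.22802301  0.05532117]
```

```bash
python3 -m creep '{"translation":[[0,0,0.0025],[0,0,0.0025],[0,0,0.0025],[0,0,0.0025],[0,0,0.0025]],"turn":[[0,0,0.05],[0,0,0.05],[0,0,0.05],[0,0,0.05],[0,0,0.05]],"grip":[0,0,0,0,0]}'
python3 -m creep '{"translation":[[0,0,0.0025],[0,0,0.0025],[0,0,0.0025],[0,0,0.0025],[0,0,0.0025]],"turn":[[0,0,0.05],[0,0,0.05],[0,0,0.05],[0,0,0.05],[0,0,0.05]],"grip":[0,0,0,0,0]}'
python3 -m creep '{"translation":[[0,0,0.0025],[0,0,0.0025],[0,0,0.0025],[0,0,0.0025],[0,0,0.0025]],"turn":[[0,0,0.05],[0,0,0.05],[0,0,0.05],[0,0,0.05],[0,0,0.05]],"grip":[0,0,0,0,0]}'
python3 -m creep '{"translation":[[0,0,0.0025],[0,0,0.0025],[0,0,0.0025],[0,0,0],[0,0,0]],"turn":[[0,0,0.05],[0,0,0.05],[0,0,0.05],[0,0,0],[0,0,0]],"grip":[0,0,0,0,0]}'
python3 - <<'E'
from h import *
o=env.get_obs();print(o['qpos'],o['wrist_torque'],o['joint_velocities'])
c=env.read_camera("scene"); cv2.imwrite("pics/s2.png",cv2.resize(c["frame"][180:420,200:520,::-1],(720,540)))
E
```

```text
time_s: 28.15
tool_pos: [0.6143, 0.1453, 0.1261]
tool_rot: [-179.9, 0.1, 133.6]
force: [-2.2, -2.7, 5.6]
grip_width: 0.0116
grasp_force: 30.0
time_s: 28.78
tool_pos: [0.6138, 0.145, 0.1251]
tool_rot: [-180.0, 0.1, 88.6]
force: [-2.1, -2.2, 6.7]
grip_width: 0.0116
grasp_force: 30.0
time_s: 29.4
tool_pos: [0.6132, 0.1453, 0.124]
tool_rot: [180.0, 0.2, 43.6]
force: [-4.6, -2.9, 7.2]
grip_width: 0.0121
grasp_force: 30.0
time_s: 30.02
tool_pos: [0.6131, 0.1456, 0.1234]
tool_rot: [179.9, 0.1, 16.9]
force: [-4.8, -2.1, 7.5]
grip_width: 0.0117
grasp_force: 30.0
[  5.97162593  22.02215723 -27.24191215  92.20759791  10.69732911
  68.50090719 -96.64228909] [-0.45588352  1.00867018 -0.0924616 ] [ 0.22242375  0.02409959 -0.18535221 -0.05547749  0.0136804  -0.07033803
  0.05752221]
```

View pics/s2.png

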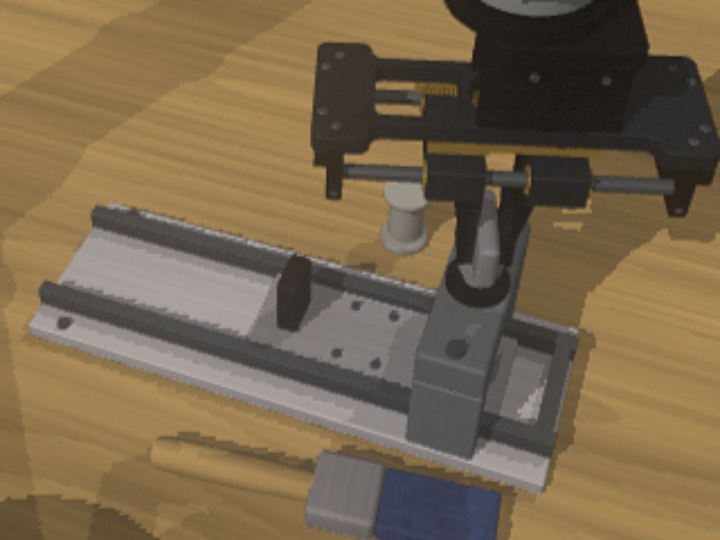

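The picture shows the plate home (handle at (293,292)), the wing held at (487,235), and the other things undisturbed. Lowering matches the thread: 8.6 mm over 396° since the overshoot.

```bash
python3 -c "
from cell import env
print(env.sign_off())"
```

```text
the job is handed in; nothing more can be done
None
```

I set up the press and handed the job in at about 30 s of the 72 s allowed: the plate is home against its stop, the screw is started in its thread and turned about one full turn forward, and the gripper still holds the wing. I turned back somewhat past the drop, so the forward turn was 396° to cover that; no verdict came back at hand-in.

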